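# Lock the side guide and hold the carton magazine open for loading

## Task

Get the carton magazine on the bench ready for loading: first turn the wing knob on the side guide's clamp clockwise until it is tight, without shifting the guide, which is already set. Then take the spring follower by its handle, pull it back until its pointer is level with the load-mark clip, and keep it held there: finish while still holding the handle, because the spring will pull it back if you let go. Leave everything else on the bench where it is.

Things in the scene. Friction and masses are not known exactly. Their poses are not given: they have to be found in the camera images.
- magazine: Carton magazine with coder, screwed to the bench: grey base 12 mm thick, spanning x -110 to 110, y -240 to 280 mm about the origin (on the bench). Its x runs across the feed channel (away from the robot at yaw 0), its y along it to the white coder head (y 125 to 225, top 108 mm, tallest part). Channel centre x = 25, between a fixed guide (x 67 to 75, top 57 mm) and the side guide (robot side).
- clamp_knob (a joint): Turn of the black wing knob on the side guide's clamp, rad. Starts loose at 0 to 0.4, grows clockwise seen from above, comes up tight against a firm stop at 1.40 (tight counts from 1.25). At 0 the wing's long direction is 0.7 rad anticlockwise from above of the magazine's x, at 1.40 it is 0.7 rad clockwise of it. Turns at 0.1 to 0.15 N m; stays where left. Tight, it clamps the guide.
- clamp_axis (a point): Point on the wing knob's turning axis at the height to grip, 80 mm above the bench; x = -78, y = -80 mm in the magazine's frame. The wing is 48 mm long, 12 mm thick, 22 mm tall (67 to 89 mm above the bench) on an 11 mm stem above a fixed grey bracket 40 x 60 mm, top at 55 mm.
- guide_top (a point): Middle of the top edge of the adjustable side guide: aluminium plate 6 mm thick, 260 mm long along the magazine's y, top 57 mm above the bench, carried by two 8 mm rods through the clamp bracket. While loose it slides along the magazine's x at about 1.5 N; it is already set and must stay.
- pointer (a point): Tip of the steel pointer (8 mm wide) that sticks out from the follower plate across the top of the fixed guide, 62 mm above the bench; moves with the follower and starts at y = +47 mm in the magazine's frame.
- load_mark (a point): The load mark: inner end of the fin (6 mm wide, 27 mm long, pointing outwards) of a dark steel clip, 26 mm wide, on the outer face of the fixed guide, at the pointer's height, 97 to 167 mm from the pointer's home position along the magazine's -y. The pointer passes clear of it; level means the same y in the magazine's frame.
- carton_flat: Bystander: loose pale carton 80 x 55 x 22 mm lying flat near the clamp. Leave alone.
- carton_upright: Bystander: loose pale carton 80 x 22 x 55 mm standing beyond the fixed guide. Leave alone.
- tape_roll: Bystander: loose brown tape roll, 96 mm across, 45 mm tall, lying flat on the robot's side of the magazine. Leave alone.
- box_knife: Bystander: grey box knife, 140 x 22 x 10 mm, right of the magazine. Leave alone.
- stapler: Bystander: stapler 130 x 34 x 45 mm, left of the magazine. Leave alone.
- open_carton_box: Bystander: open yellow box 200 x 130 x 75 mm with cartons in it, on the right. Leave alone.
- closed_box: Bystander: closed yellow box 220 x 150 x 80 mm, on the left. Leave alone.
- pull_handle (a point): The follower's black bar handle: 64 mm long across the channel (magazine's x), 16 mm thick along the pull (magazine's y), 24 mm tall; this point is the bar's centre, 90 mm above the bench, on a 14 x 10 mm post. Moves with the follower. Around it all is lower than 65 mm for 75 mm along the pull either way.
- follower: The spring follower: steel plate 68 mm wide, 45 mm tall on a carriage in the channel, with the handle. Origin on the base plate at the plate's front face, axes as the magazine's; y = 50 mm in the magazine's frame when fully home, it slides up to 200 mm along the magazine's -y. A tape spring always pulls it home, 7 N at home rising to 9 N at 200 mm; friction adds about 1 N. Let go, it slides home.

How it is judged:
By the outcome, as a careful person would: the job done as asked, in the order asked, and still so for the second after the job is handed in, while the arm keeps its last pose, push and grip.
It also fails if it takes over 51 s, if anything falls off the work surface, if the arm or the gripper's body presses on something with over 40 N, if the wrist force passes 120 N, or if a joint passes its speed limit or range.

## Robot

A 7-joint arm with a two-finger parallel gripper is mounted at the origin on the work surface. World frame = base frame: x ahead of the robot, y to its left, z up, the work surface at z = 0. Lengths are in m, angles in rad, forces in N, time in s.
With the tool pointing down it reaches from about 0.425 to 0.975 m from the base axis. Payload 16.7 kg.
Tool frame: the origin (TCP) lies midway between the tips of the shut fingers; the grasp point (between the pads) lies 19 mm behind it; z points along the fingers, y is the direction in which the jaws open and shut (so a half turn about z gives the same grasp; the last joint's range is limited). The gripper opens to 85 mm and grips with 20 to 120 N. Pads are 22 mm wide; open, the fingers measure 114 mm over their backs; the gripper's body (76 mm by 85 mm) begins 54 mm behind the grasp point. The pads swing forward as they close: fully open they stand 13 mm farther back than shut.
Start: joints at [-1.486, 0.426, 0.074, 1.606, -0.034, 1.111, -0.067], TCP at [0.156, 0.657, 0.231] pointing down, gripper open.
Joint ranges: [-2.85, 2.85], [-0.5, 2.14], [-1.23, 1.37], [0.21, 2.46], [-1.02, 4.16], [0.16, 2.05], [-2.73, 2.73]. Speed limits (rad/s): [1.89, 1.89, 2.39, 2.39, 3.01, 3.01, 3.01].

## Interface

Orientations are given as a unit quaternion [x, y, z, w].
In Python, from plant import arm, eyes, finish_job gives the robot as it stands.
- The arm moves only by the tool apply_moves, never from a script. Its argument "increments" is a list of rows, each a list of 6 numbers: the shift along the tool's x, y, z in mm, then the turn, a rotation vector about the tool's x, y, z in degrees. In form: [[x, y, z, ax, ay, az], ...]. A call has 1 to 5 rows; each row is the pose to reach, as a shift and turn from the pose commanded when the call began, along the tool's axes at that moment; what a row does not reach only later rows make up. A row lasts 1/8 s, in which the tool goes at most 62.5 mm and 10.7 degrees, less where a joint would pass 70% of its speed; a pose out of reach is approached as far as the arm can. A call with a gripper value outside its range is refused whole. "fingers" is the opening, from 0 (shut) to 1 (fully open), set as the call begins (left out, the last holds). The fingers move at their own pace and stop on an object; "squeeze" is the grip in N (left out, the last holds). Time passes only in rows, so rows that repeat a pose let the fingers close. It gives the time, the measured TCP pose, the force and the opening at its end, in the units of the state.
- arm.read_state(): the state, without advancing time (a new reading comes with each control period).
- eyes.capture(name): name is "side" or "top" or "wrist"; returns the picture (384x512x3 uint8, red, green, blue); there is no depth.
- eyes.camera_params(name): a dict with "mtx" (3x3 intrinsics, pixels), "R" (3x3) and "t" (3): a world point X has camera coordinates R X + t; the wrist camera has in their place "hand_eye" (4x4, takes a point from camera to tool coordinates, whose origin is the TCP and whose axes are the flange's). Camera axes: x right, y down, z forward; pixel columns grow to the right and rows downward; lengths in m; the calibration is good to about 2 mm. A picture is of the moment at which its call begins: read the wrist's pose just before it. camera_params takes no time and is no camera call.
- finish_job(): hands the job in, once; it reports no verdict.
The state is a dict: "time": time; "joint_positions": joint angles; "qd": joint speeds; "effort": joint torques, N m; "tcp_pos": TCP position; "ee_rot": TCP orientation; "wrist_force": force on the tool from outside, world axes, zero at the start; "torque": the same for the moment, N m; "width": finger opening in m.
Only numpy, scipy, OpenCV 4.12 (cv2) and the standard library are available. Lean on these libraries where they do the work, as an engineer would, in place of code of your own. Each camera call takes 0.05 s, during which the arm holds its last target.

## Working session

There is one attempt and no reset: what is moved stays moved. The work goes in short steps, Python scripts to look and compute and a tool call to move; the robot and the scene stay as the last step left them, time stands still between calls to the robot, and variables do not carry over. Pictures are saved under pics/ and viewed, and the job is handed in when it is done.

Besides the shell and the picture viewer there is one more tool, called by a JSON object that holds its "name" and its "arguments". apply_moves: Moves the arm, as the interface text tells. Its arguments: {"type":"object","properties":{"increments":{"type":"array","items":{"type":"array","items":{"type":"number"}}},"fingers":{"type":"number"},"squeeze":{"type":"number"}},"required":["increments"]}

```bash
ls; mkdir -p pics; python3 - <<'E'
from plant import arm, eyes
import cv2
print(arm.read_state())
for n in ("side","top","wrist"):
    im=eyes.capture(n); cv2.imwrite(f"pics/{n}0.png",im[:,:,::-1]); print(n,eyes.camera_params(n))
E
```

```text
pics
{'time': 0.0, 'joint_positions': array([-1.48652099,  0.42672885,  0.07384659,  1.60663364, -0.03405088,
        1.11081208, -0.06710315]), 'qd': array([ 0.00169644, -0.00116004,  0.00083308,  0.00114876, -0.00017076,
       -0.00072379, -0.00091044]), 'effort': array([-1.40293108e-03, -9.49856901e+01,  3.76071766e+00, -4.63527060e+01,
        1.92673499e-02,  1.01635273e-02,  1.96084079e-05]), 'tcp_pos': array([0.15630827, 0.65621502, 0.23060084]), 'ee_rot': array([ 1.16626563e-01,  9.93175617e-01, -6.61768171e-04, -7.29177780e-06]), 'wrist_force': array([-0.4639456 ,  0.57660724, -0.12246914]), 'torque': array([-0.00281817, -0.03033707,  0.0023817 ]), 'width': 0.08535143963678718}
side {'mtx': array([[456.94526492,   0.        , 255.91023152],
       [  0.        , 456.94526492, 193.77815021],
       [  0.        ,   0.        ,   1.        ]]), 'R': array([[ 0.99884067, -0.04680928,  0.0112338 ],
       [-0.0175988 , -0.57229167, -0.81986128],
       [ 0.04480613,  0.8187131 , -0.57245199]]), 't': array([-0.57889967,  0.09202924,  1.78673246])}
top {'mtx': array([[474.9409149
[... 162 characters left out ...]
-0.9999447 ,  0.00575207],
       [-0.98173295, -0.00973635, -0.19001479],
       [ 0.19006029, -0.00397417, -0.98176438]]), 't': array([-0.00236992,  0.5989616 ,  1.4147536 ])}
wrist {'mtx': array([[265.53331023,   0.        , 254.57818052],
       [  0.        , 265.53331023, 187.54990277],
       [  0.        ,   0.        ,   1.        ]]), 'hand_eye': array([[-8.36570165e-04, -9.54716992e-01, -2.97514310e-01,
         7.62302128e-02],
       [ 9.99999650e-01, -7.92673000e-04, -2.68193790e-04,
         5.71529037e-04],
       [ 2.02176080e-05, -2.97514430e-01,  9.54717321e-01,
        -1.41902480e-01],
       [ 0.00000000e+00,  0.00000000e+00,  0.00000000e+00,
         1.00000000e+00]])}
```

View pics/side0.png

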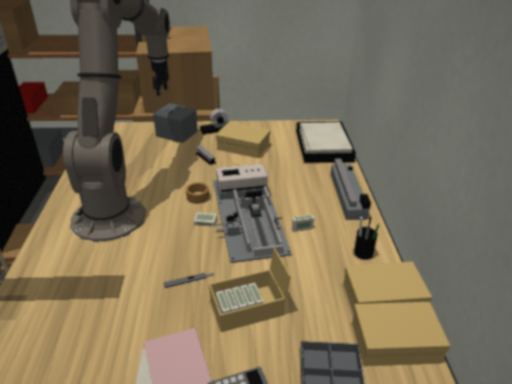

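View pics/top0.png

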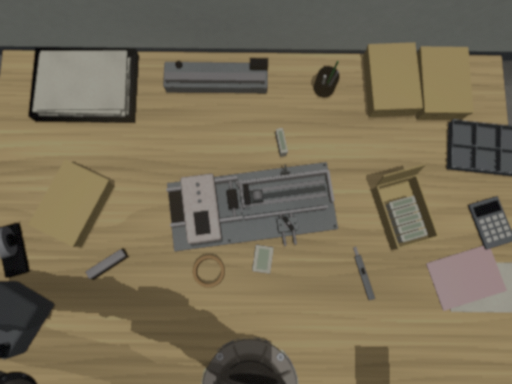

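View pics/wrist0.png

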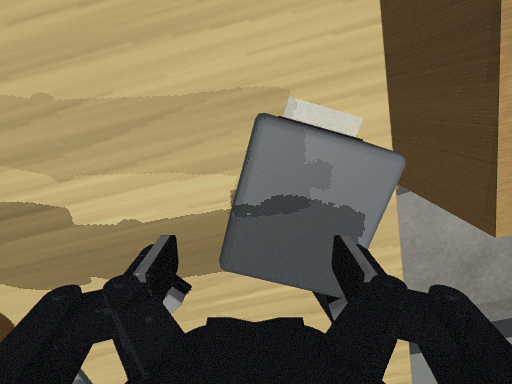

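The top view shows the magazine, tilted slightly, with the base corners near (168,183), (330,165), (336,235) and (174,249). The knob is near (288,222) and the handle near (255,195). I'll enlarge that part.

```bash
python3 - <<'E'
import cv2
im=cv2.imread("pics/top0.png")
c=im[155:260,160:345]; cv2.imwrite("pics/top0c.png",cv2.resize(c,None,fx=4.3,fy=4.3,interpolation=cv2.INTER_CUBIC))
im=cv2.imread("pics/side0.png")
c=im[155:270,180:330]; cv2.imwrite("pics/side0c.png",cv2.resize(c,None,fx=5,fy=5,interpolation=cv2.INTER_CUBIC))
E
```

```text
(no output)
```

View pics/top0c.png

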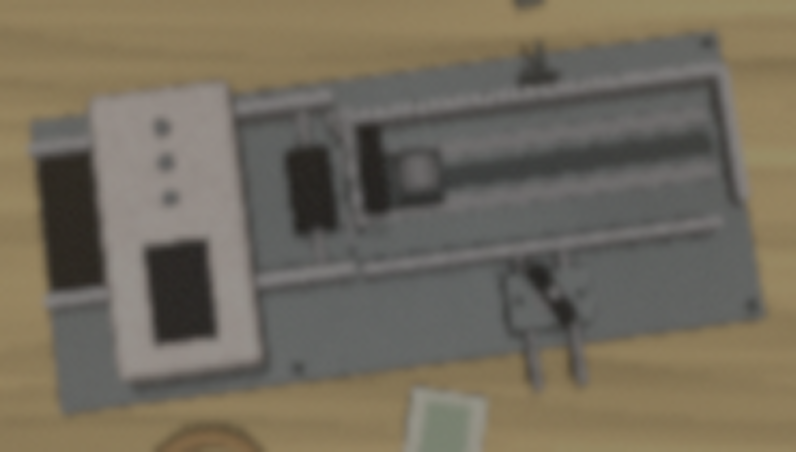

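View pics/side0c.png

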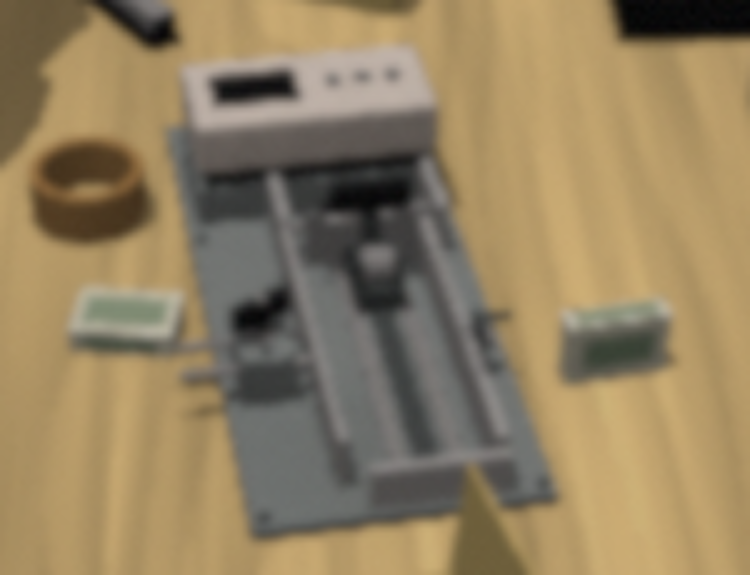

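```bash
cat > h.py <<'E'
import numpy as np, cv2
from plant import arm, eyes
from scipy.spatial.transform import Rotation as Ro
P={n:eyes.camera_params(n) for n in("side","top","wrist")}
def cam(n,pose=None):
    p=P[n]
    if n!="wrist": return p["mtx"],np.array(p["R"]),np.array(p["t"])
    T=np.eye(4);T[:3,:3]=Ro.from_quat(pose[1]).as_matrix();T[:3,3]=pose[0]
    Wc=T@p["hand_eye"]; R=Wc[:3,:3].T
    return p["mtx"],R,-R@Wc[:3,3]
def ray(n,uv,z,pose=None):
    K,R,t=cam(n,pose); d=R.T@np.linalg.inv(K)@np.array([uv[0],uv[1],1.]); c=-R.T@t
    return c+d*(z-c[2])/d[2]
def proj(n,X,pose=None):
    K,R,t=cam(n,pose); q=K@(R@np.asarray(X)+t); return q[:2]/q[2]
def mag(x,y,z,o,yaw):
    c,s=np.cos(yaw),np.sin(yaw); return np.array([o[0]+c*x-s*y,o[1]+s*x+c*y,z])
def inv(X,o,yaw):
    c,s=np.cos(yaw),np.sin(yaw); d=np.asarray(X)[:2]-o; return np.array([c*d[0]+s*d[1],-s*d[0]+c*d[1]])
E
python3 - <<'E'
from h import *
from scipy.optimize import least_squares
f=lambda a,b:np.array([a/4.3+160,b/4.3+155])-0.4
cr=[f(30,120),f(715,35),f(762,318),f(62,412)]
W=np.array([ray("top",c,.012)[:2] for c in cr])
M=np.array([[.11,.28],[.11,-.24],[-.11,-.24],[-.11,.28]])
A=M-M.mean(0);B=W-W.mean(0)
yaw=np.arctan2((A[:,0]*B[:,1]-A[:,1]*B[:,0]).sum(),(A*B).sum())
R=np.array([[np.cos(yaw),-np.sin(yaw)],[np.sin(yaw),np.cos(yaw)]])
o=W.mean(0)-R@M.mean(0); print("yaw",yaw,"o",o); print((W-(M@R.T+o))*1000)
for nm,p,z in[("blk1",(312,190),.09),("blk2",(373,168),.09),("knob",(552,293),.089),("fin out",(537,45),.062),("clip",(537,75),.062)]:
    X=ray("top",f(*p),z); print(nm,X,inv(X,o,yaw)*1000)
for q in[(-.078,-.08,.08),(.025,.05,.09)]: print(mag(*q,o,yaw))
for nm,p in[("handle",(370,192)),("knob",(260,312)),("fin",(500,315)),("clip",(485,330))]:
    u=np.array(p)/5+[180,155]-.4
    X=ray("side",u,.09 if nm=="handle" else .08 if nm=="knob" else .062);print(nm,inv(X,o,yaw)*1000)
E
```

```text
yaw 0.1401383858927756 o [ 0.54995546 -0.01981555]
[[-0.70648522 -1.51403513]
 [-3.05107943  1.8510151 ]
 [ 2.03976774  2.71779247]
 [ 1.71779691 -3.05477244]]
blk1 [0.55528526 0.05797025 0.09      ] [16.14268317 76.2787675 ]
blk2 [0.57137005 0.01537329 0.09      ] [26.11983772 31.85268226]
knob [ 0.48450352 -0.10998398  0.089     ] [-77.40503609 -80.14214798]
fin out [ 0.66814908 -0.10250071  0.062     ] [105.4854555  -98.38387188]
clip [ 0.64584946 -0.10239266  0.062     ] [ 83.41953611 -95.16206705]
[ 0.48389453 -0.10992633  0.08      ]
[0.56772637 0.03318629 0.09      ]
handle [25.83648811 36.18026186]
knob [-78.44264571 -86.81066899]
fin [ 99.44870919 -97.96430818]
clip [  84.47137727 -113.56875511]
```

The two cameras agree on the magazine, with yaw about 0.140 and origin about (0.550, -0.020). The handle is at y≈33 mm and the fin at about y = -97 mm in the magazine frame. Next I'll move to a viewing pose over the scene.

{"name": "apply_moves", "arguments": {"increments": [[-38,-44,-10,0,0,0],[-76,-88,-20,0,0,0],[-114,-132,-30,0,0,0],[-152,-176,-40,0,0,0],[-190,-220,-50,0,0,0]], "fingers": 0.6, "squeeze": 40}}

```text
time: 0.78
tcp_pos: [0.2909, 0.3967, 0.2816]
ee_rot: [0.117, 0.993, 0.0, -0.0]
wrist_force: [2.0, 0.4, -0.7]
width: 0.0513
```

{"name": "apply_moves", "arguments": {"increments": [[-38,-44,-4,0,0,0],[-76,-88,-8,0,0,0],[-114,-132,-12,0,0,0],[-152,-176,-16,0,0,0],[-190,-220,-20,0,0,0]]}}

```text
time: 1.4
tcp_pos: [0.4246, 0.1387, 0.3016]
ee_rot: [0.117, 0.993, 0.0, 0.0]
wrist_force: [0.1, 0.6, 0.8]
width: 0.0518
```

{"name": "apply_moves", "arguments": {"increments": [[-38,-43,0,0,0,-5],[-76,-86,0,0,0,-10],[-114,-129,0,0,0,-15],[-150,-170,0,0,0,-21],[-150,-170,0,0,0,-21]]}}

```text
time: 2.02
tcp_pos: [0.5313, -0.0636, 0.3012]
ee_rot: [-0.065, 0.998, -0.001, -0.0]
wrist_force: [-0.6, 0.0, 0.3]
width: 0.0515
```

```bash
python3 - <<'E'
from h import *
s=arm.read_state(); im=eyes.capture("wrist"); np.save("w1.npy",np.r_[s["tcp_pos"],s["ee_rot"]]); print(s["joint_positions"],s["time"])
cv2.imwrite("pics/w1.png",im[:,:,::-1]); cv2.imwrite("pics/w1b.png",cv2.resize(im[:,:,::-1],None,fx=1.56,fy=1.56,interpolation=cv2.INTER_CUBIC))
E
```

```text
[-0.65404255  0.15338854  0.73989556  1.86540084 -0.11010149  1.16457918
  1.82423317] 2.025
```

View pics/w1b.png

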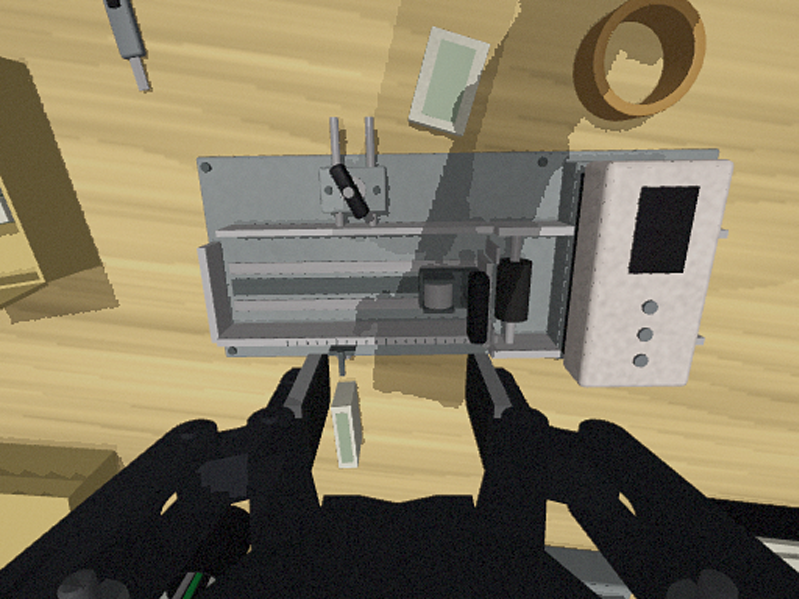

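The wrist view is clear. In the enlarged picture the knob hub is at (350,191) with its wing running from (335,167) to (364,216). The handle is at (477,307), the fin at (342,362) and the pointer near (494,350). I'll measure them at native resolution.

```bash
python3 - <<'E'
from h import *
w=np.load("w1.npy"); pose=(w[:3],w[3:]); im=cv2.imread("pics/w1.png"); o=np.array([.54996,-.01982]);yaw=.14014
# refine pose from wrist corners of base (z=.012)
g=im.max(2)
def blob(x0,y0,x1,y1,th):
    m=(g[y0:y1,x0:x1]<th).astype(np.uint8); n,l,st,c=cv2.connectedComponentsWithStats(m,connectivity=4)
    k=1+st[1:,4].argmax(); ys,xs=np.where(l==k); return np.c_[xs+x0,ys+y0].astype(np.float32)
for nm,b,z in[("knob",(205,100,245,145),.089),("handle",(297,172,317,224),.102)]:
    p=blob(*b,45); r=cv2.minAreaRect(p); box=cv2.boxPoints(r)
    X=ray("wrist",r[0],z,pose); B=np.array([ray("wrist",q,z,pose) for q in box])
    e=[B[1]-B[0],B[2]-B[1]]; e=max(e,key=np.linalg.norm)
    print(nm,r,len(p),X,inv(X,o,yaw)*1000,"ang",np.degrees(np.arctan2(e[1],e[0])),np.linalg.norm(e))
c=im[215:250,205:330]; cv2.imwrite("pics/w1c.png",cv2.resize(c,None,fx=6.4,fy=6.4,interpolation=cv2.INTER_CUBIC))
c=im[95:150,195:255]; cv2.imwrite("pics/w1d.png",cv2.resize(c,None,fx=10,fy=10,interpolation=cv2.INTER_CUBIC))
for nm,q,z in[("BL",(197,158),.012),("screw",(206,167),.012),("screw2",(232,351),.012)]:
    X=ray("wrist",np.array(q)/1.5625,z,pose); print(nm,inv(X,o,yaw)*1000)
E
```

```text
knob ((223.81008911132812, 122.10684204101562), (37.695640563964844, 10.132065773010254), 60.64224624633789) 273 [ 0.48221886 -0.11013876  0.089     ] [-79.69291956 -79.97111225] ang 36.223882544269195 0.047088834404436425
handle ((305.0, 195.5), (47.0, 16.0), 90.0) 646 [0.56358582 0.00971894 0.102     ] [17.6182898  27.34607856] ang 11.129302262649908 0.06763304821370435
BL [-108.36110569 -238.5304101 ]
screw [ -99.75682162 -230.8852017 ]
screw2 [ 100.76127481 -231.05180492]
```

View pics/w1c.png

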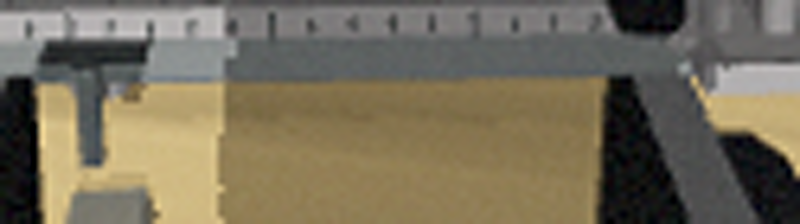

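View pics/w1d.png

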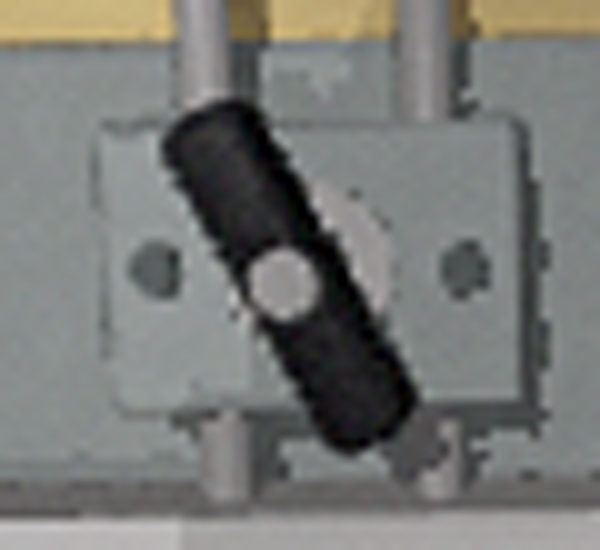

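{"name": "apply_moves", "arguments": {"increments": [[13,-10,40,0,0,-7],[26,-20,80,0,0,-14],[40,-30,120,0,0,-21],[53,-40,160,0,0,-28.5],[53,-40,160,0,0,-28.5]], "fingers": 0.45}}

```text
time: 2.7
tcp_pos: [0.481, -0.1058, 0.1395]
ee_rot: [-0.309, 0.951, 0.001, -0.002]
wrist_force: [0.5, -0.3, 0.9]
width: 0.0385
```

```bash
python3 - <<'E'
from h import *
s=arm.read_state(); im=eyes.capture("wrist"); np.save("w2.npy",np.r_[s["tcp_pos"],s["ee_rot"]]); print(s["joint_positions"],s["time"],s["tcp_pos"],s["ee_rot"])
R=Ro.from_quat(s["ee_rot"]).as_matrix(); print(np.degrees(np.arctan2(R[1,1],R[0,1])))
cv2.imwrite("pics/w2.png",im[:,:,::-1]); cv2.imwrite("pics/w2b.png",cv2.resize(im[:,:,::-1],None,fx=1.56,fy=1.56,interpolation=cv2.INTER_CUBIC))
pose=(s["tcp_pos"],s["ee_rot"])
w=np.load("w1.npy"); print("hub from w1",ray("wrist",(223.0,122.9),.089,(w[:3],w[3:])))
print(proj("wrist",[.4835,-.11,.089],pose)*1.5625)
E
```

```text
[-0.45221057  0.28441094  0.63343347  2.12178476 -0.23132944  0.80663194
  2.52411116] 2.7 [ 0.48096105 -0.10578893  0.13951056] [-3.09426893e-01  9.50920328e-01  8.17957911e-04 -2.20412259e-03]
126.04918634431584
hub from w1 [ 0.48364049 -0.11114816  0.089     ]
[386.58122741 322.85909058]
```

View pics/w2b.png

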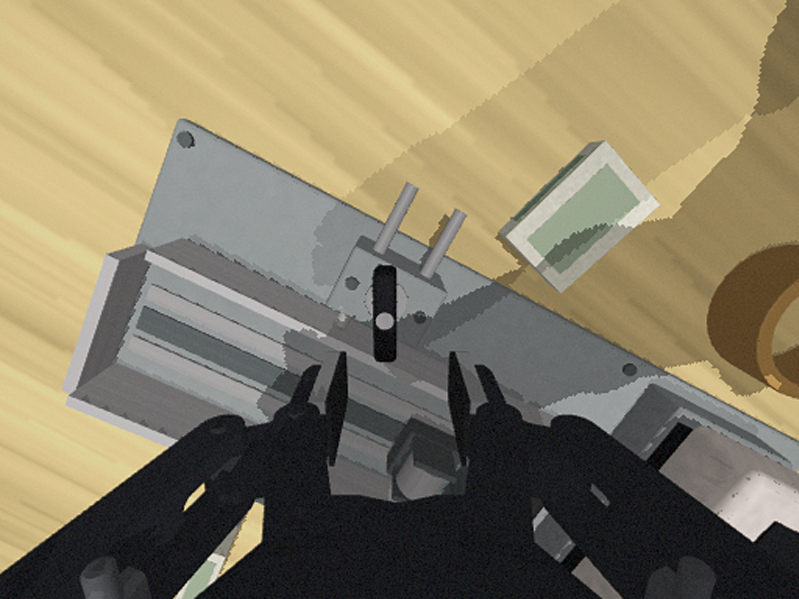

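{"name": "apply_moves", "arguments": {"increments": [[0,0,10,0,0,0],[0,0,20,0,0,0],[0,0,20,0,0,0]]}}

```text
time: 3.12
tcp_pos: [0.4833, -0.1059, 0.1209]
ee_rot: [-0.31, 0.951, 0.0, -0.0]
wrist_force: [-0.2, -1.3, 0.5]
width: 0.0383
```

{"name": "apply_moves", "arguments": {"increments": [[2.5,-4,10,0,0,0],[2.5,-4,30,0,0,0],[2.5,-4,48,0,0,0],[2.5,-4,58,0,0,0],[2.5,-4,58,0,0,0]]}}

```text
time: 3.75
tcp_pos: [0.4833, -0.1113, 0.0628]
ee_rot: [-0.31, 0.951, 0.0, -0.001]
wrist_force: [-0.9, 0.3, 0.4]
width: 0.0385
```

```bash
python3 - <<'E'
from h import *
s=arm.read_state(); im=eyes.capture("wrist"); print(s["joint_positions"],s["time"],s["tcp_pos"],s["ee_rot"],s["wrist_force"])
pose=(s["tcp_pos"],s["ee_rot"])
cv2.imwrite("pics/w3b.png",cv2.resize(im[:,:,::-1],None,fx=1.56,fy=1.56,interpolation=cv2.INTER_CUBIC))
E
```

```text
[-0.3489358   0.42096813  0.54171905  2.16455639 -0.35829953  0.64302717
  2.6451004 ] 3.75 [ 0.48334528 -0.1113101   0.0628261 ] [-3.09621400e-01  9.50859736e-01  5.53390695e-05 -5.90563811e-04] [-0.92302792  0.2611328   0.3689715 ]
```

View pics/w3b.png

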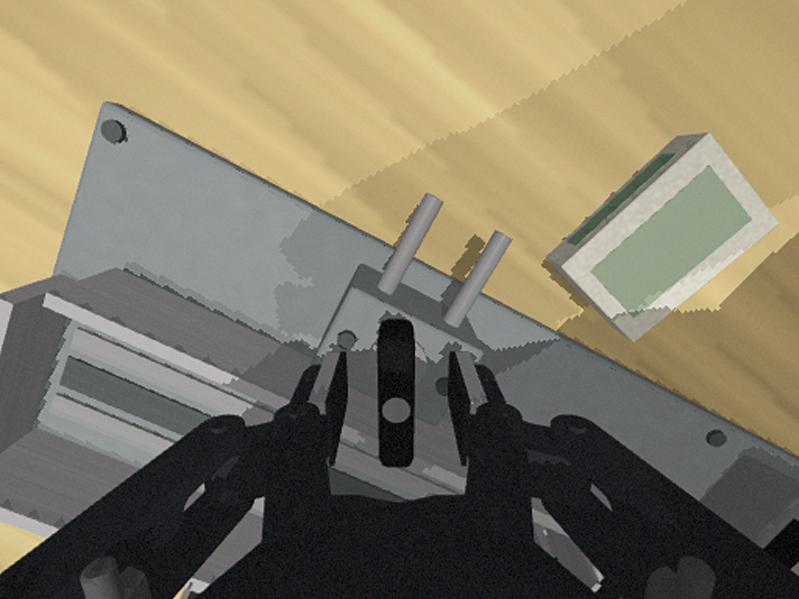

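The knob hub at (396,411) sits midway between the fingers and the wing runs along the pads. I'll close now.

{"name": "apply_moves", "arguments": {"increments": [[0,0,0,0,0,0],[0,0,0,0,0,0],[0,0,0,0,0,0],[0,0,0,0,0,0]], "fingers": 0, "squeeze": 40}}

```text
time: 4.3
tcp_pos: [0.4843, -0.1113, 0.064]
ee_rot: [-0.31, 0.951, -0.0, 0.001]
wrist_force: [0.0, -3.4, 6.2]
width: 0.0107
```

{"name": "apply_moves", "arguments": {"increments": [[0,0,0,0,0,8],[0,0,0,0,0,16],[0,0,0,0,0,24],[0,0,0,0,0,32],[0,0,0,0,0,32]]}}

```text
time: 4.92
tcp_pos: [0.4845, -0.1117, 0.064]
ee_rot: [-0.034, 0.999, -0.001, 0.001]
wrist_force: [0.6, -5.9, 7.3]
width: 0.0114
```

```bash
cat > st.py <<'E'
from h import *
s=arm.read_state(); R=Ro.from_quat(s["ee_rot"]).as_matrix(); j=np.degrees(np.arctan2(R[1,1],R[0,1]))
print(s["time"],"tcp",s["tcp_pos"].round(4),"jaw",j.round(2),"theta",(0.84-np.radians(j-90)).round(3),"F",s["wrist_force"].round(2),"T",s["torque"].round(3),"w",round(s["width"],4),"q",s["joint_positions"].round(2))
E
python3 st.py
```

```text
4.925 tcp [ 0.4845 -0.1117  0.064 ] jaw 93.95 theta 0.771 F [ 0.56 -5.9   7.31] T [-1.061 -0.067 -0.05 ] w 0.0114 q [-0.46  0.46  0.69  2.17 -0.47  0.66  2.2 ]
```

{"name": "apply_moves", "arguments": {"increments": [[0,-0.5,0,0,0,8],[0,-0.5,0,0,0,16],[0,-0.5,0,0,0,24],[0,-0.5,0,0,0,31],[0,-0.5,0,0,0,31]]}}

```text
time: 5.55
tcp_pos: [0.4844, -0.1122, 0.064]
ee_rot: [0.234, 0.972, -0.0, 0.001]
wrist_force: [-0.5, -4.8, 8.9]
width: 0.0112
```

```bash
python3 st.py
```

```text
5.55 tcp [ 0.4844 -0.1122  0.064 ] jaw 62.96 theta 1.312 F [-0.49 -4.82  8.89] T [-1.093  0.099 -0.086] w 0.0112 q [-0.57  0.51  0.84  2.17 -0.6   0.7   1.78]
```

{"name": "apply_moves", "arguments": {"increments": [[0,0,0,0,0,3],[0,0,0,0,0,6],[0,0,0,0,0,7],[0,0,0,0,0,7]]}}

```text
time: 6.05
tcp_pos: [0.4844, -0.1123, 0.064]
ee_rot: [0.291, 0.957, -0.0, 0.001]
wrist_force: [-0.9, -5.5, 8.1]
width: 0.0112
```

```bash
python3 st.py
```

```text
6.05 tcp [ 0.4844 -0.1123  0.064 ] jaw 56.14 theta 1.431 F [-0.95 -5.45  8.06] T [-1.337  0.12   1.091] w 0.0112 q [-0.59  0.52  0.87  2.17 -0.63  0.71  1.69]
```

The torque rose to 1.09 N m, which is the firm stop. I'll relax the turn, open the fingers and rise straight up.

{"name": "apply_moves", "arguments": {"increments": [[0,0,0,0,0,-1.5],[0,0,0,0,0,-1.5]]}}

```text
time: 6.3
tcp_pos: [0.4844, -0.1123, 0.064]
ee_rot: [0.279, 0.96, -0.0, 0.001]
wrist_force: [-0.1, -6.0, 5.6]
width: 0.0112
```

{"name": "apply_moves", "arguments": {"increments": [[0,0,0,0,0,0],[0,0,0,0,0,0],[0,0,0,0,0,0]], "fingers": 0.5}}

```text
time: 6.68
tcp_pos: [0.4837, -0.1112, 0.0633]
ee_rot: [0.279, 0.96, 0.0, -0.0]
wrist_force: [0.0, 0.3, -0.2]
width: 0.0427
```

{"name": "apply_moves", "arguments": {"increments": [[0,0,-30,0,0,0],[0,0,-70,0,0,-5],[0,0,-120,0,0,-14],[0,0,-170,0,0,-22],[0,0,-200,0,0,-30]]}}

```text
time: 7.3
tcp_pos: [0.4841, -0.1117, 0.2653]
ee_rot: [0.019, 1.0, 0.0, 0.001]
wrist_force: [0.5, 1.5, -1.1]
width: 0.0426
```

{"name": "apply_moves", "arguments": {"increments": [[-40,26,-10,0,0,-4],[-80,52,-20,0,0,-8],[-113,76,-20,0,0,-10],[-113,76,-20,0,0,-10]]}}

```text
time: 7.8
tcp_pos: [0.6015, -0.038, 0.2824]
ee_rot: [-0.068, 0.998, -0.001, -0.0]
wrist_force: [-0.8, -0.3, -0.9]
width: 0.0425
```

```bash
python3 st.py; python3 - <<'E'
from h import *
s=arm.read_state(); im=eyes.capture("wrist"); np.save("w4.npy",np.r_[s["tcp_pos"],s["ee_rot"]])
cv2.imwrite("pics/w4.png",im[:,:,::-1]); cv2.imwrite("pics/w4b.png",cv2.resize(im[:,:,::-1],None,fx=1.5625,fy=1.5625,interpolation=cv2.INTER_CUBIC))
E
```

```text
7.8 tcp [ 0.6015 -0.038   0.2824] jaw 97.81 theta 0.704 F [-0.84 -0.34 -0.88] T [-0.061  0.058  0.001] w 0.0425 q [-0.76  0.38  0.94  1.75 -0.33  1.18  1.98]
```

View pics/w4b.png

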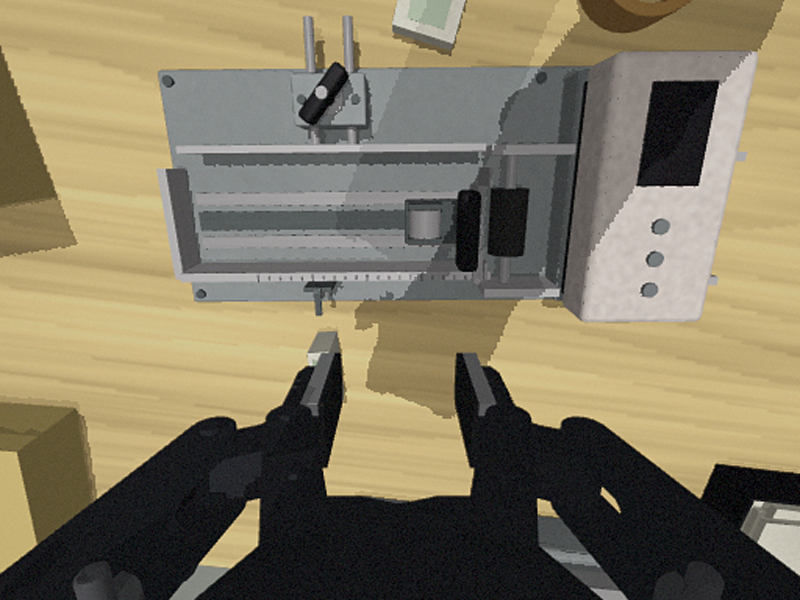

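The knob wing is now turned, running from (340,70) to (305,120). The fin is at (319,300), the handle at (467,230) and the pointer near (484,272). I'll zoom in on the fin and pointer.

```bash
python3 - <<'E'
from h import *
im=cv2.imread("pics/w4.png")
c=im[112:207,190:320]; cv2.imwrite("pics/w4c.png",cv2.resize(c,None,fx=6,fy=6,interpolation=cv2.INTER_NEAREST))
w=np.load("w4.npy"); pose=(w[:3],w[3:]); o=np.array([.54996,-.01982]);yaw=.14014
for n,q in[("scrBR",(-.1,-.23,.012)),("scr far",(.1,-.23,.012)),("corner",(-.11,-.24,.012)),("farcorner",(.11,-.24,.012)),("knob",(-.078,-.08,.089)),("handle",(.025,.033,.102)),("ptr",(.075,.047,.062)),("guide end",(.071,-.23,.057))]:
    print(n,(proj("wrist",mag(*q,o,yaw),pose)*1.5625).round(1))
E
```

```text
scrBR [168.9  80.7]
scr far [201.2 293.2]
corner [155.9  68.4]
farcorner [193.1 302.4]
knob [322.1  92.6]
handle [471.9 234.3]
ptr [477.2 282.1]
guide end [174.4 277.6]
```

View pics/w4c.png

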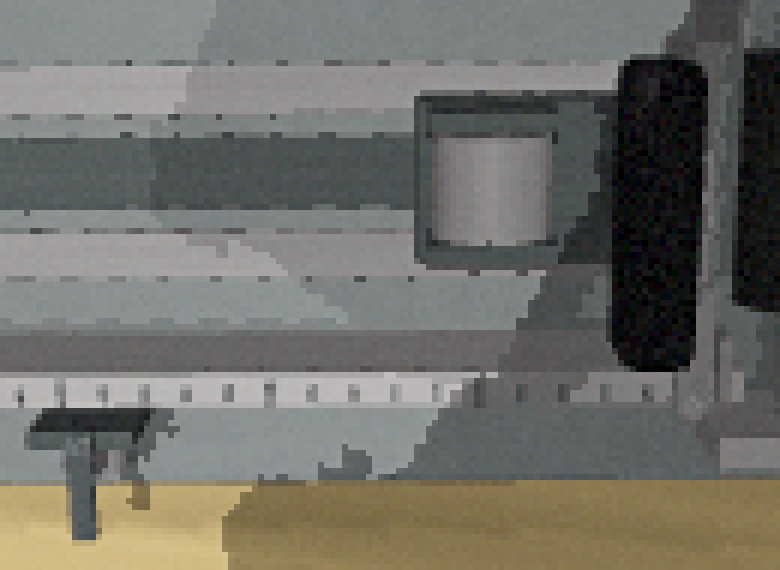

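```bash
python3 - <<'E'
from h import *
w=np.load("w4.npy"); pose=(w[:3],w[3:]); o=np.array([.54996,-.01982]);yaw=.14014
g=lambda a,b:np.array([190+a/6-.5,112+b/6-.5])
for n,p,z in[("fin out",(84,538),.062),("fin mid",(83,490),.062),("fin in",(81,450),.062),("clipL",(32,430),.062),("clipR",(146,430),.062),("ptr tip",(692,412),.062),("ptr mid",(695,385),.062),("hR top",(708,214),.102),("hR low",(695,300),.102),("hL",(618,130),.078),("hL low",(610,300),.078),("htop",(660,58),.102),("hbot",(655,370),.078)]:
    X=ray("wrist",g(*p),z,pose); print(n,X.round(4),(inv(X,o,yaw)*1000).round(1))
E
```

```text
fin out [ 0.6683 -0.1035  0.062 ] [105.5 -99.4]
fin mid [ 0.6561 -0.1047  0.062 ] [ 93.3 -98.9]
fin in [ 0.6462 -0.1059  0.062 ] [ 83.3 -98.7]
clipL [ 0.6428 -0.1178  0.062 ] [  78.3 -110. ]
clipR [ 0.6392 -0.0911  0.062 ] [ 78.4 -83. ]
ptr tip [0.6173 0.0363 0.062 ] [74.5 46.1]
ptr mid [0.6107 0.0357 0.062 ] [67.9 46.5]
hR top [0.5659 0.0223 0.102 ] [21.7 39.5]
hR low [0.5836 0.0231 0.102 ] [39.3 37.8]
hL [0.5538 0.0049 0.078 ] [ 7.2 24. ]
hL low [0.5904 0.0097 0.078 ] [44.2 23.6]
htop [0.537 0.007 0.102] [-9.  28.4]
hbot [0.6048 0.0225 0.078 ] [60.2 34.3]
```

{"name": "apply_moves", "arguments": {"increments": [[8,19,40,0,0,0],[16,38,80,0,0,0],[24,56.5,120,0,0,0],[24,56.5,140,0,0,0],[24,56.5,140,0,0,0]]}}

```text
time: 8.48
tcp_pos: [0.5681, 0.0116, 0.143]
ee_rot: [-0.066, 0.998, -0.0, -0.001]
wrist_force: [-0.8, -0.1, 1.6]
width: 0.0428
```

```bash
python3 st.py; python3 - <<'E'
from h import *
s=arm.read_state(); im=eyes.capture("wrist")
cv2.imwrite("pics/w5b.png",cv2.resize(im[:,:,::-1],None,fx=1.5625,fy=1.5625,interpolation=cv2.INTER_CUBIC))
E
```

```text
8.475 tcp [0.5681 0.0116 0.143 ] jaw 97.54 theta 0.708 F [-0.84 -0.06  1.55] T [-0.016 -0.034  0.042] w 0.0428 q [-0.78  0.47  0.84  1.97 -0.45  0.9   1.99]
```

View pics/w5b.png

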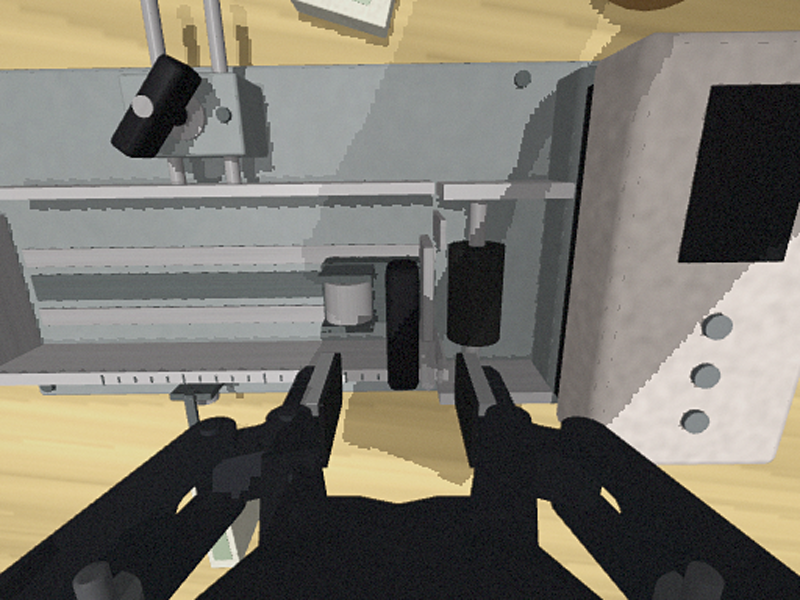

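{"name": "apply_moves", "arguments": {"increments": [[-2,3,25,0,0,-0.4],[-2,3,50,0,0,-0.4],[-2,3,65,0,0,-0.4],[-2,3,71,0,0,-0.4],[-2,3,71,0,0,-0.4]]}}

```text
time: 9.15
tcp_pos: [0.5705, 0.0155, 0.0728]
ee_rot: [-0.07, 0.998, -0.0, 0.0]
wrist_force: [-0.4, -0.4, -0.1]
width: 0.0425
```

```bash
python3 st.py; python3 - <<'E'
from h import *
s=arm.read_state(); im=eyes.capture("wrist")
cv2.imwrite("pics/w6b.png",cv2.resize(im[:,:,::-1],None,fx=1.5625,fy=1.5625,interpolation=cv2.INTER_CUBIC))
E
```

```text
9.15 tcp [0.5705 0.0155 0.0728] jaw 97.97 theta 0.701 F [-0.41 -0.43 -0.07] T [ 0.042  0.042 -0.062] w 0.0425 q [-0.71  0.57  0.74  2.   -0.55  0.78  2.07]
```

View pics/w6b.png

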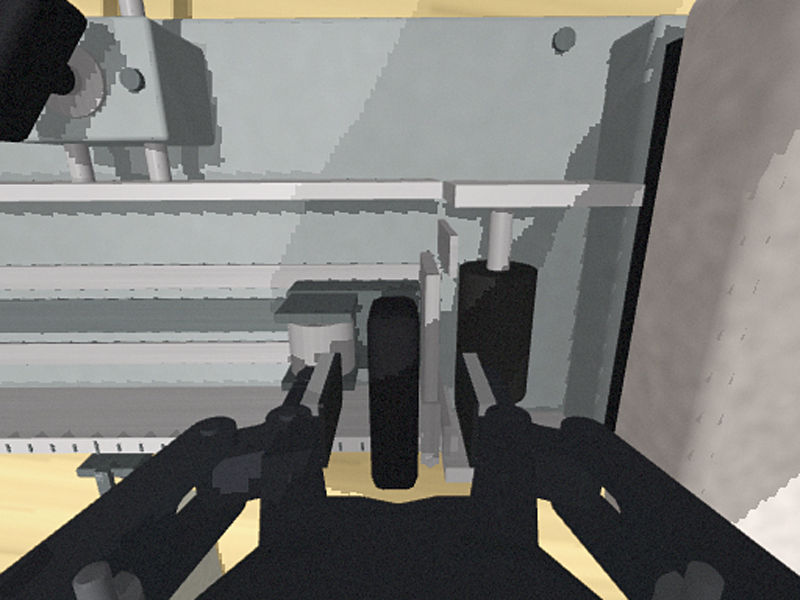

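The handle at (393,393) is centred between the fingers, so I'll close.

{"name": "apply_moves", "arguments": {"increments": [[0,0,0,0,0,0],[0,0,0,0,0,0],[0,0,0,0,0,0],[0,0,0,0,0,0]], "fingers": 0, "squeeze": 70}}

```text
time: 9.7
tcp_pos: [0.5708, 0.0141, 0.0732]
ee_rot: [-0.069, 0.998, -0.001, 0.001]
wrist_force: [-0.8, -8.7, 7.6]
width: 0.0149
```

```bash
python3 st.py
```

```text
9.7 tcp [0.5708 0.0141 0.0732] jaw 97.94 theta 0.701 F [-0.77 -8.7   7.55] T [-1.598  0.077  0.193] w 0.0149 q [-0.71  0.57  0.75  2.   -0.55  0.78  2.07]
```

{"name": "apply_moves", "arguments": {"increments": [[0,-6,0,0,0,0],[0,-16,0,0,0,0],[0,-30,0,0,0,0],[0,-45,0,0,0,0],[0,-60,0,0,0,0]]}}

```text
time: 10.32
tcp_pos: [0.579, -0.0423, 0.0732]
ee_rot: [-0.071, 0.998, 0.001, 0.0]
wrist_force: [-3.7, 9.1, 12.5]
width: 0.0149
```

```bash
python3 st.py
```

```text
10.325 tcp [ 0.579  -0.0423  0.0732] jaw 98.09 theta 0.699 F [-3.74  9.12 12.48] T [2.036 0.665 0.096] w 0.0149 q [-0.59  0.58  0.74  1.98 -0.55  0.79  2.18]
```

{"name": "apply_moves", "arguments": {"increments": [[0,-18,0,0,0,0],[0,-38,0,0,0,0],[0,-58,0,0,0,0],[0,-76,0,0,0,0],[0,-82,0,0,0,0]]}}

```text
time: 10.95
tcp_pos: [0.5909, -0.1242, 0.0732]
ee_rot: [-0.07, 0.998, 0.001, 0.001]
wrist_force: [-0.9, 9.1, 12.7]
width: 0.015
```

{"name": "apply_moves", "arguments": {"increments": [[0,0,0,0,0,0],[0,0,0,0,0,0]]}}

```text
time: 11.2
tcp_pos: [0.5908, -0.1235, 0.0732]
ee_rot: [-0.07, 0.998, 0.001, 0.001]
wrist_force: [-1.2, 6.7, 9.9]
width: 0.0152
```

```bash
python3 st.py; python3 - <<'E'
from h import *
s=arm.read_state(); im=eyes.capture("wrist"); t=eyes.capture("top"); d=eyes.capture("side"); np.save("w7.npy",np.r_[s["tcp_pos"],s["ee_rot"]])
cv2.imwrite("pics/w7.png",im[:,:,::-1]);cv2.imwrite("pics/t7.png",t[:,:,::-1]);cv2.imwrite("pics/s7.png",d[:,:,::-1])
print(inv(s["tcp_pos"],np.array([.54996,-.01982]),.14014))
a=cv2.resize(t[155:260,160:345,::-1],None,fx=4,fy=4,interpolation=cv2.INTER_CUBIC)
cv2.imwrite("pics/t7c.png",a)
cv2.imwrite("pics/s7c.png",cv2.resize(d[155:270,180:330,::-1],None,fx=5,fy=5,interpolation=cv2.INTER_CUBIC))
E
```

```text
11.2 tcp [ 0.5908 -0.1235  0.0732] jaw 98.06 theta 0.699 F [-1.2   6.68  9.93] T [1.618 0.171 0.066] w 0.0152 q [-0.43  0.61  0.72  1.93 -0.55  0.81  2.3 ]
[ 0.02597474 -0.10841792]
```

View pics/w7.png

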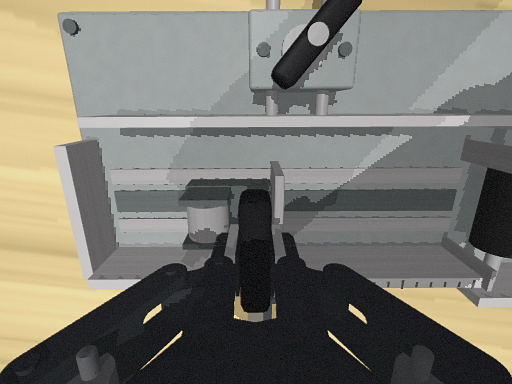

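View pics/t7c.png

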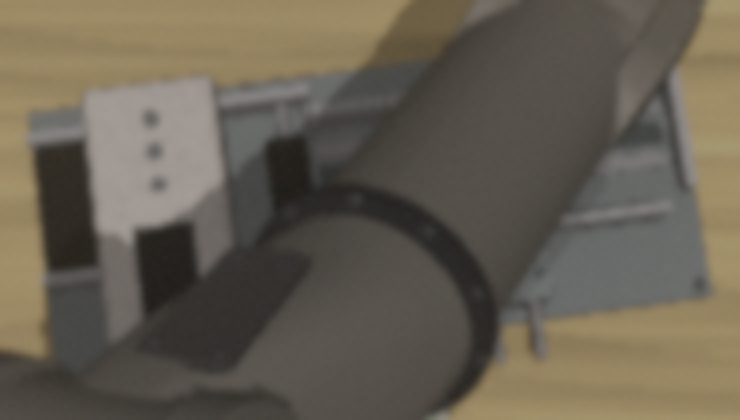

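View pics/s7c.png

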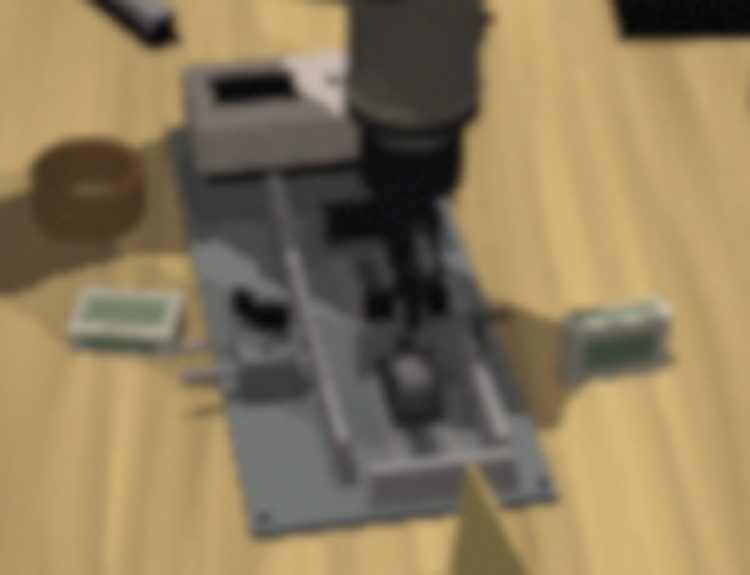

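```bash
python3 - <<'E'
from h import *
o=np.array([.54996,-.01982]);yaw=.14014
w=np.load("w1.npy"); pose=(w[:3],w[3:])
g=lambda a,b:np.array([205+a/6.4-.5,215+b/6.4-.5])
for p in[(92,160),(91,120),(88,85)]: print("w1 fin",(inv(ray("wrist",g(*p),.062,pose),o,yaw)*1000).round(1))
for n,p in[("screwL",(232,351)),("corner",(197,158)),("screwT",(206,167)),("scr3",(542,161))]: print(n,(inv(ray("wrist",np.array(p)/1.5625-.2,.012,pose),o,yaw)*1000).round(1))
w=np.load("w7.npy"); pose=(w[:3],w[3:])
for y in(-.092,-.089): print("plate front edge top",proj("wrist",mag(0.0,y,.057,o,yaw),pose),proj("wrist",mag(-.009,y,.057,o,yaw),pose))
im=cv2.imread("pics/w7.png"); cv2.imwrite("pics/w7c.png",cv2.resize(im[150:310,170:310],None,fx=4.5,fy=3.7,interpolation=cv2.INTER_NEAREST))
s=cv2.imread("pics/s7.png"); cv2.imwrite("pics/s7d.png",cv2.resize(s[195:250,245:290],None,fx=11,fy=10.5,interpolation=cv2.INTER_CUBIC))
print("fin side pred",[proj("side",mag(x,-.099,.062,o,yaw)).round(1) for x in(.078,.105)],"ptr",[[proj("side",mag(x,y,.062,o,yaw)).round(1) for x in(.06,.075)]for y in(-.092,-.099)])
E
```

```text
w1 fin [104.6 -99.3]
w1 fin [ 93.5 -99. ]
w1 fin [ 83.9 -99.3]
screwL [ 100.4 -231.4]
corner [-108.7 -238.8]
screwT [-100.1 -231.2]
scr3 [-102.   102.4]
plate front edge top [279.89554238 188.65463671] [280.30991631 174.69498447]
plate front edge top [284.69833123 188.65183603] [285.19190694 174.69242492]
fin side pred [array([274. , 218.4]), array([281.1, 217.6])] ptr [[array([268.9, 217.7]), array([272.8, 217.3])], [array([269.3, 218.9]), array([273.2, 218.5])]]
```

View pics/w7c.png

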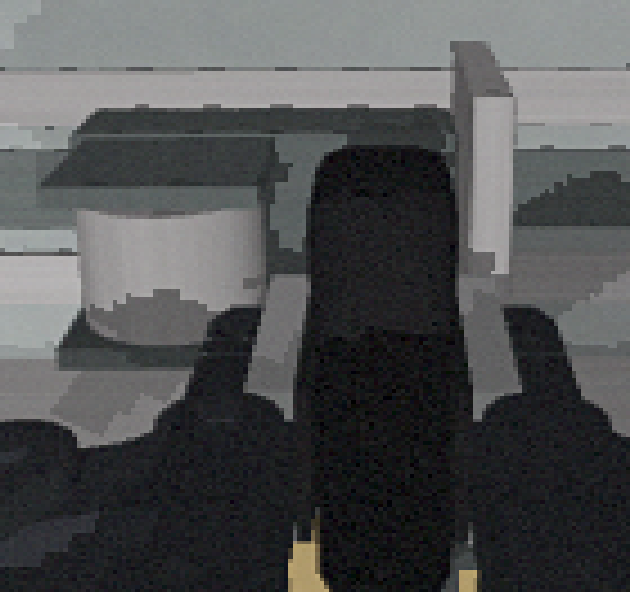

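View pics/s7d.png

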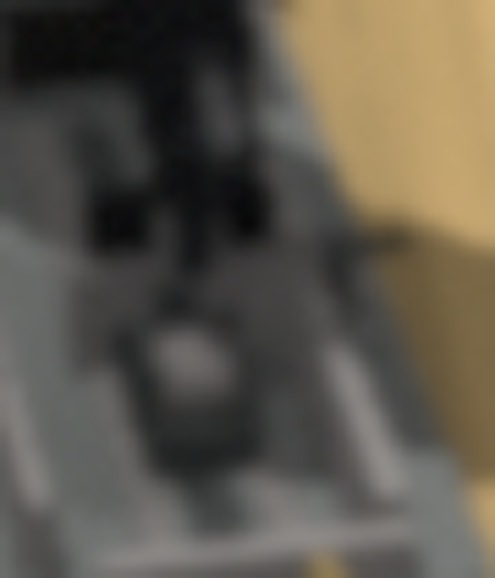

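{"name": "apply_moves", "arguments": {"increments": [[0,-3,0,0,0,0],[0,-6.3,0,0,0,0],[0,-6.3,0,0,0,0],[0,-6.3,0,0,0,0]]}}

```text
time: 11.85
tcp_pos: [0.5917, -0.1297, 0.0732]
ee_rot: [-0.07, 0.998, 0.001, 0.001]
wrist_force: [-0.0, 8.2, 9.9]
width: 0.0153
```

```bash
python3 st.py; python3 - <<'E'
from h import *
o=np.array([.54996,-.01982]);yaw=.14014
s=arm.read_state(); im=eyes.capture("wrist"); d=eyes.capture("side")
pose=(s["tcp_pos"],s["ee_rot"])
print(inv(s["tcp_pos"],o,yaw)*1000, "grip pose",inv([.5708,.0141],o,yaw)*1000)
cv2.imwrite("pics/w8.png",im[:,:,::-1]);cv2.imwrite("pics/w8b.png",cv2.resize(im[:,:,::-1],None,fx=1.5625,fy=1.5625,interpolation=cv2.INTER_CUBIC))
# front edge of plate
row=im[170:186,262:300].astype(int).mean(2).mean(0); print(row.round(0))
for y in(-.096,-.0955,-.095,-.094): print(y,proj("wrist",mag(-.005,y,.057,o,yaw),pose),proj("wrist",mag(.08,y-.003,.062,o,yaw),pose))
E
```

```text
11.85 tcp [ 0.5917 -0.1297  0.0732] jaw 98.08 theta 0.699 F [-0.03  8.21  9.87] T [1.655 0.172 0.075] w 0.0153 q [-0.42  0.61  0.72  1.92 -0.55  0.81  2.31]
[  25.97032169 -114.58277528] grip pose [25.37369877 30.67649607]
[116. 116. 115. 116. 115. 116. 117. 122. 100.  86.  86.  86.  86. 127.
 139. 140. 141. 141. 141. 139. 144. 150. 140. 159. 159. 159. 159. 159.
 158. 159. 159. 157. 157. 156. 157. 157. 157. 158.]
-0.096 [283.63532585 180.98520558] [276.10010559 300.32339944]
-0.0955 [284.44322083 180.98489046] [276.81789936 300.32272384]
-0.095 [285.25110977 180.98457535] [277.53568838 300.32204824]
-0.094 [286.86686958 180.98394514] [278.97125213 300.32069706]
```

View pics/w8b.png

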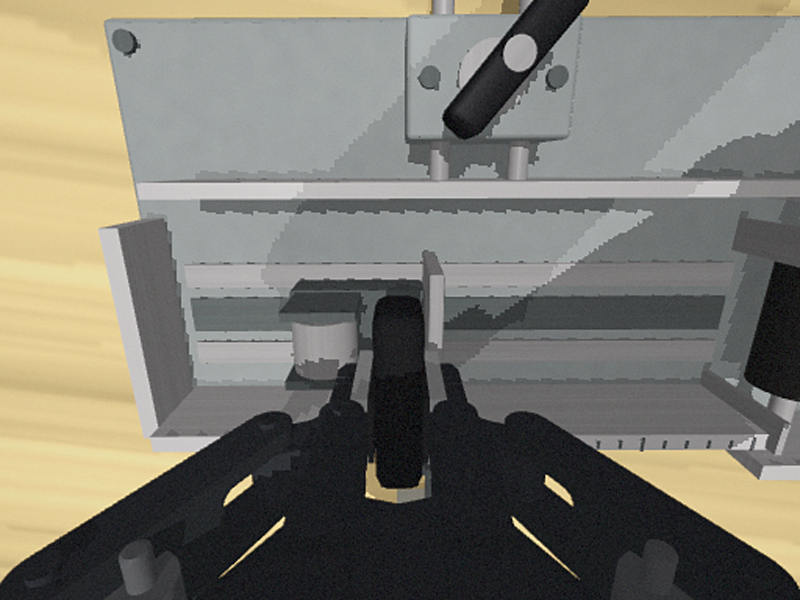

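The travel is 145.3 mm. The plate edge puts the pointer at about y = -99.0, against the fin at -99.1. Last I'll check the knob angle and whether the guide moved, before and after.

```bash
python3 - <<'E'
from h import *
o=np.array([.54996,-.01982]);yaw=.14014
def gx(f,pose,ys):
    im=cv2.imread(f).astype(int).mean(2); out=[]
    for y in ys:
        xs=np.arange(-.035,.0,.0005); v=[]
        for x in xs:
            u,r=proj("wrist",mag(x,y,.057,o,yaw),pose); v.append(cv2.getRectSubPix(im.astype(np.float32),(1,1),(float(u),float(r)))[0,0])
        v=np.array(v); b=v>(v.max()+np.median(v))/2+5; out.append((round(xs[b].mean()*1000,1),round(v.max())))
    return out
ys=[-.2,-.16,-.13,-.05,-.02]
for n in("w1","w4","w7"):
    w=np.load(n+".npy"); print(n,gx(f"pics/{n}.png",(w[:3],w[3:]),ys))
w=np.load("w4.npy");pose=(w[:3],w[3:]); im=cv2.imread("pics/w4.png").max(2)
m=(im[35:85,185:230]<45).astype(np.uint8);n,l,st,c=cv2.connectedComponentsWithStats(m,connectivity=4);k=1+st[1:,4].argmax();yy,xx=np.where(l==k)
r=cv2.minAreaRect(np.c_[xx+185,yy+35].astype(np.float32));B=np.array([ray("wrist",q,.089,pose) for q in cv2.boxPoints(r)]);e=max([B[1]-B[0],B[2]-B[1]],key=np.linalg.norm)
a=np.arctan2(e[1],e[0]);a=(a+np.pi/2)%np.pi-np.pi/2;print("theta",.7-(a-yaw)); print(arm.read_state()["time"],arm.read_state()["tcp_pos"])
E
```

```text
w1 [(np.float64(-7.2), 155), (np.float64(-7.2), 157), (np.float64(-7.2), 159), (np.float64(-6.9), 162), (np.float64(-33.5), 132)]
w4 [(np.float64(-2.0), 148), (np.float64(-2.0), 160), (np.float64(-2.2), 160), (np.float64(-3.7), 149), (np.float64(-2.7), 147)]
w7 [(np.float64(-25.2), 165), (np.float64(-3.5), 173), (np.float64(-9.6), 166), (np.float64(-6.5), 168), (np.float64(-31.0), 170)]
theta 1.4698498972210343
11.95 [ 0.5917031  -0.12966342  0.0732507 ]
```

The knob reads about 1.47, so it is at the stop. My guide measurement was picking up other bright rails, so I'll redo it on the actual plate edge rows.

```bash
python3 - <<'E'
from h import *
o=np.array([.54996,-.01982]);yaw=.14014
for n,rows,cols in(("w1",(140,156),(170,190,270)),("w4",(86,104),(130,170,260)),("w7",(106,134),(150,190,380))):
    w=np.load(n+".npy");pose=(w[:3],w[3:]); im=cv2.imread(f"pics/{n}.png").astype(int).mean(2)
    for c in cols:
        v=im[rows[0]:rows[1],c-2:c+3].mean(1); k=v.argmax(); th=(v.max()+np.median(v))/2; b=np.where(v>th)[0]; b=b[np.abs(b-k)<8]; r=rows[0]+b.mean()
        print(n,c,round(r,1),len(b),(inv(ray("wrist",(c,r),.057,pose),o,yaw)*1000).round(1))
E
```

```text
w1 170 149.0 3 [ -40.5 -163.9]
w1 190 148.5 4 [ -41.  -134.7]
w1 270 145.2 6 [-44.5 -18.1]
w4 130 95.0 5 [ -40.8 -187.5]
w4 170 95.0 5 [ -40.5 -135.2]
w4 260 94.0 5 [-41.2 -17.4]
w7 150 120.5 8 [ -41.4 -168.2]
w7 190 120.5 8 [ -41.4 -145.1]
w7 380 121.5 8 [-40.8 -35.2]
```

The guide sits at x≈-41 mm before and after, so it did not shift. I'm handing the job in while still gripping the handle.

```bash
python3 -c "
from plant import finish_job
print(finish_job())"; ls
```

```text
the job is handed in; nothing more can be done
None
h.py
pics
st.py
w1.npy
w2.npy
w4.npy
w7.npy
```

I tightened the wing knob, then pulled the follower back level with the load mark. I handed the job in at about 12 s, still gripping the handle with the squeeze set to 70 N.

- **Knob:** I turned it clockwise from about 0.21 rad until it met the firm stop, where the torque rose to 1.09 N m. The tool angle read 1.43 rad at the stop, and the camera read about 1.47 afterwards. Both are slightly over the 1.40 stop, within measuring error.
- **Side guide:** it stayed at x ≈ -41 mm in the magazine frame. Wrist views gave about -41 mm before, -40.5 to -41 after tightening, and about -41 during the pull. One early reading was off (-44.5 mm), at a spot the shadow crosses. My first automatic guide check picked up other bright rails, so I redid it on the plate's own edge.
- **Follower:** it was pulled 145.3 mm. The plate edge in the last picture puts the pointer at y ≈ -99.0 mm, and the fin measured -98.7 to -99.4 mm. Allowing for a small camera bias, the fin could be nearer -98.5 mm.
- **Not seen directly:** in the final pose the fingers hid the pointer tip and fin, so "level" rests on the travel and the plate edge.
- **Other objects:** nothing else was touched that I could see, and the wrist forces I read stayed below about 16 N.

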